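# Hang the lift-off door on the storage case and shut it

### The arm

A 6-joint arm with a two-finger parallel gripper is mounted at the origin on a cart in front of the work surface, level with it; the furniture and walls round the work are solid. World frame = base frame: x ahead of the robot, y to its left, z up, the work surface at z = 0. Lengths are in m, angles in rad, forces in N, time in s.
With the tool pointing down it reaches from about 0.35 to 1 m from the base axis. Payload 7.1 kg.
Tool frame: the origin (TCP) lies between the finger pads; the fingertips stand 22 mm ahead of it and the grasp point (between the pads) lies 3 mm ahead of it; x points along the fingers, y is the direction in which the jaws open and shut, and the axes are right-handed (so a half turn about x gives the same grasp; the last joint's range is limited). The gripper opens to 85 mm and grips with 20 to 120 N. Pads are 22 mm wide; open, the fingers measure 114 mm over their backs; the gripper's body (76 mm by 85 mm) begins 54 mm behind the grasp point. The pads swing forward as they close: fully open they stand 13 mm farther back than shut.
Start: joints at [1.305, 0.423, 1.63, -0, 1.089, -0.019], TCP at [0.153, 0.606, 0.253] pointing down, gripper open.
Joint ranges: [-3, 3], [-0.9, 2.11], [0.09, 2.58], [-1.31, 4.45], [0.11, 2.69], [-2.54, 2.54]. Speed limits (rad/s): [2.39, 2.39, 3.01, 3.14, 3.14, 3.14].

### API

Orientations are given as a rotation vector (axis times angle).
In Python, from rig import manip gives the robot as it stands. The module is installed in compiled form; this text tells all that it offers. Calls block until the motion is done:
- manip.move_to(position, orientation): joint-space move of the TCP to a pose.
- manip.servo_line(position, orientation=None, rate=0.15): straight line of the TCP; orientation=None keeps the orientation; rate is the mean speed in m/s.
- manip.set_joints(angles): joint-space move.
- manip.command_gripper(opening, f_grip=None): finger opening in m; f_grip is the grip in N (None keeps the last); returns when the fingers have stopped.
- manip.hold(seconds).
- manip.solve_ik(position, orientation): joint angles nearest the present ones, or None.
- manip.camera(name): name is "side" or "top"; returns a dict with "image" (384x512x3 uint8, red, green, blue), "fx", "fy", "cx", "cy" (pixels), "k1" (the pictures are not rectified: a ray, as slopes to the right and down, at radius r is drawn at 1 + k1 r^2 times it, then the intrinsics apply), "cam_to_world" (4x4, takes a point from camera to world coordinates). Camera axes: x right, y down, z forward; pixel columns grow to the right and rows downward; lengths in m; the calibration is good to about 2 mm. A picture is of the moment at which its call begins. There is no depth.
A pose or a line that the arm cannot do raises manip.IKError and nothing moves.
- manip.sign_off(): hands the job in, once; it reports no verdict.
Readings, each from a call of its own:
- manip.get_time(): time.
- manip.get_joint_positions(): joint angles.
- manip.get_joint_vel(): joint speeds.
- manip.get_tau(): joint torques, N m.
- manip.get_position(): TCP position.
- manip.get_ee_rot(): TCP orientation.
- manip.get_contact_force(): force on the tool from outside, world axes, zero at the start.
- manip.get_torque(): the same for the moment, N m.
- manip.get_width(): finger opening in m.
Only numpy, scipy, OpenCV 4.12 (cv2) and the standard library are available. Lean on these libraries where they do the work, as an engineer would, in place of code of your own. Each camera call takes 0.05 s, during which the arm holds its last target.

### The job

The small grey storage case is missing its lift-off door, which stands in the slotted wooden rack. Lift the door out, lower its two knuckles together onto the two upright hinge pins beside the case until it is fully down, then swing it shut against the front of the case and let go. Do not knock over or shift the bottle in the case or the beaker, tin, marker and dropper bottle on the table.

Things in the scene. Friction and masses are not known exactly. Their poses are not given: they have to be found in the camera images.
- door_centre (a point): Centre of the loose door (0.18 to 0.35 kg): an upright aluminium leaf with a grey inset, 10 mm thick (along its y), 116 mm wide (x), 150 mm high (z up). The point is in its mid-plane, half-way up. The panel reaches from +51 to -65 mm along x. A round pull, 16 mm across, stands out 16 mm from the +y face (the outside), 47 mm from this point along -x, at the same height.
- door_axis (a point): Point on the door's hinge axis, half-way up the door (65 mm from door_centre along the door's +x; same axes). The axis runs through two steel knuckles, one above the other: tubes 23 mm outside, 11 mm inside diameter, 22 mm high, open at both ends. Lower end of the lower knuckle: 60 mm below this point; of the upper knuckle: 30 mm above it.
- door_top (a point): Point on the middle of the door's top edge, 45 mm from the hinge axis, 75 mm above the door's centre; same axes as the door. A good place to pinch the door across its 10 mm thickness (along y). Both faces are bare from here down to 24 mm below; there a 2 mm hinge strap begins, nearer the knuckle (11 to 41 mm from the axis).
- rack: Fixed wooden rack in which the door stands at the start, lower edge 10 mm above the table, in a slot between two rails (tops 44 mm above the table). Origin on the table under the middle of the rack; x along the slot. At first the door's axes are parallel to the rack's, its knuckles at the +x end. The door comes out straight upwards, 35 mm or more.
- case: Fixed grey storage case, 150 mm high, open in front. Origin on the table; x points into the case, z up. Front rim at x = 9 mm, back at x = 94 mm, sides at y = -22 and -127 mm. The hung door turns freely on the pins; no latch or spring. Standing open at a right angle its axes are parallel to the case's and it reaches out to -x; to shut, it turns 1.57 rad counterclockwise seen from above.
- pins (a point): NOMINAL place of the upper hinge pin's tip; axes of the case. The real pins are set anywhere up to 9 mm to either side of it along y (see or feel it; a knuckle can also slip down beside a pin). Two upright steel pins on one vertical axis: diameter 8 mm, 20 mm long, tip chamfered 2 mm. Tips 137 and 47 mm above the table, flat shoulders at their feet at 117 and 27 mm.
- post (a point): NOMINAL top of the hinge post, 12 mm square, 140 mm tall, left of the pins; it shifts sideways along y with them, keeping 36 mm from pins to post. Two arms 8 mm thick, 14 mm wide run from it to the pins, ending in the shoulders. The upper arm bars the lower knuckle: bring the door in from the side, its lower edge 35 to 60 mm above the table, then lower it.
- front (a point): Middle of the case's open front, 75 mm above the table; axes of the case. Shut, the door lies before it, about 4 mm off or resting on the rim, its outside (with the pull) facing -x of the case and its x axis along +y of the case. Fully down on the pins the door's lower edge is 12 mm, its centre 87 mm and its top 162 mm above the table.
- bottle_in_case: Loose brown glass bottle, 48 mm across and 92 mm tall, standing inside the case; origin at the middle of its foot. To be left alone.
- beaker: Loose clear beaker, 49 mm across, 59 mm tall, at the back of the table; origin at the middle of its foot. To be left alone.
- dropper_bottle: Loose small brown dropper bottle, 33 mm across, 102 mm tall, near the microscope; origin at the middle of its foot. To be left alone.
- polish_tin: Loose flat round tin with a dark lid, 64 mm across, 24 mm high, near the front edge; origin at the middle of its foot. To be left alone.
- marker: Loose marker pen, 135 mm long, 17 mm thick, lying near the front edge; origin under its middle. To be left alone.
- microscope: Fixed stereo microscope on the left of the table, not part of the job but in the way of an arm coming from the left: its head and eyepieces overhang the front, the eyepieces 0.38 to 0.46 m above the table, about 0.15 to 0.20 m nearer the robot and 0.15 to 0.31 m to the right of this origin (centre of its foot).

How it is judged:
By the outcome, as a careful person would: the job done as asked, in the order asked, and still so for the second after the job is handed in, with the robot touching nothing.
It also fails if it takes over 72 s, if anything falls off the work surface, if the arm or the gripper's body presses on something with over 40 N, if the wrist force passes 120 N, or if a joint passes its speed limit or range.

## Working session

There is one attempt and no reset: what is moved stays moved. The work goes in short steps, each a Python script; the robot and the scene stay as the last script left them, time stands still between calls to the robot, and variables do not carry over. Pictures are saved under pics/ and viewed, and the job is handed in when it is done.

```bash
mkdir -p pics; cat > h.py <<'E'
import numpy as np, cv2
from rig import manip
def snap(name,fn):
    c=manip.camera(name); cv2.imwrite('pics/'+fn,cv2.cvtColor(c['image'],cv2.COLOR_RGB2BGR)); 
    np.save('pics/'+fn[:-4]+'.npy',{k:v for k,v in c.items()},allow_pickle=True); return c
def load(fn): return np.load('pics/'+fn+'.npy',allow_pickle=True).item()
def D(c): return np.array([c['k1'],0,0,0.]),np.array([[c['fx'],0,c['cx']],[0,c['fy'],c['cy']],[0,0,1.]])
def ray(c,uv):
    d,K=D(c); p=cv2.undistortPoints(np.array([[uv]],float),K,d)[0,0]
    T=np.array(c['cam_to_world']); return T[:3,3],T[:3,:3]@np.array([p[0],p[1],1])
def onplane(c,uv,z=0,n=(0,0,1)):
    o,r=ray(c,uv); n=np.array(n,float); return o+r*(z-n@o)/(n@r)
def proj(c,P):
    d,K=D(c); T=np.linalg.inv(np.array(c['cam_to_world']))
    return cv2.projectPoints(np.array(P,float).reshape(-1,3),cv2.Rodrigues(T[:3,:3])[0],T[:3,3],K,d)[0][:,0]
def tri(c1,uv1,c2,uv2):
    o1,r1=ray(c1,uv1);o2,r2=ray(c2,uv2)
    s=np.linalg.lstsq(np.c_[r1,-r2],o2-o1,rcond=None)[0]
    a=o1+s[0]*r1;b=o2+s[1]*r2; return (a+b)/2,np.linalg.norm(a-b)
E
python3 - <<'E'
from h import *
for n in('side','top'):
    c=snap(n,n+'0.png'); print(n,c['fx'],c['cx'],c['cy'],c['k1'],np.round(c['cam_to_world'],3).tolist())
print(manip.get_time(),manip.get_ee_rot(),manip.get_position(),manip.get_width())
E
```

```text
side 472.0118724140805 254.95097723726892 191.06234041430233 -0.009397772125204944 [[0.79, -0.415, 0.451, -0.156], [-0.613, -0.532, 0.585, -0.703], [-0.003, -0.738, -0.674, 1.154], [0.0, 0.0, 0.0, 1.0]]
top 439.32229953561557 255.9052299999497 194.720035902778 -0.0023026855775447335 [[0.005, -0.997, 0.079, 0.423], [-1.0, -0.006, -0.006, 0.198], [0.006, -0.079, -0.997, 1.524], [0.0, 0.0, 0.0, 1.0]]
0.1 [ 0.19269081  1.56229489 -0.19482688] [0.15252929 0.6056151  0.25264524] 0.08552495854412182
```

View pics/side0.png

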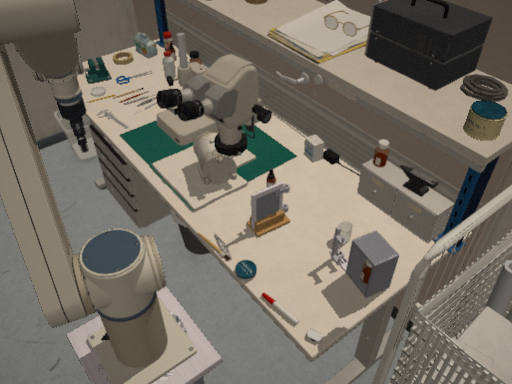

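View pics/top0.png

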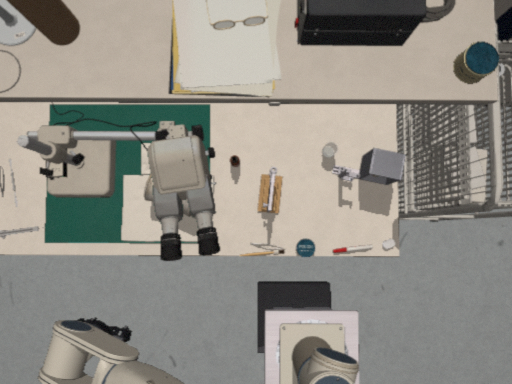

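```bash
python3 - <<'E'
import cv2
a=cv2.imread('pics/side0.png');b=cv2.imread('pics/top0.png')
def z(im,x0,y0,x1,y1,f,fn):
    cv2.imwrite('pics/'+fn,cv2.resize(im[y0:y1,x0:x1],None,fx=f,fy=f,interpolation=cv2.INTER_CUBIC))
z(a,235,165,315,245,7,'s_door.png');z(a,320,215,410,305,6,'s_case.png')
z(b,250,160,300,220,9,'t_door.png');z(b,310,130,410,200,7,'t_case.png')
E
```

```text
(no output)
```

View pics/s_door.png

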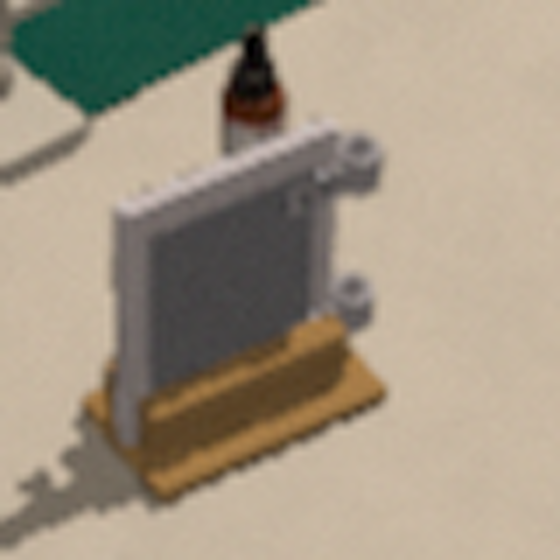

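View pics/s_case.png

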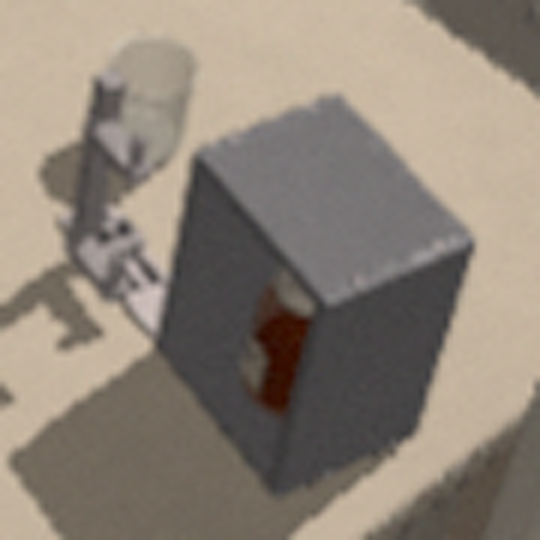

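View pics/t_door.png

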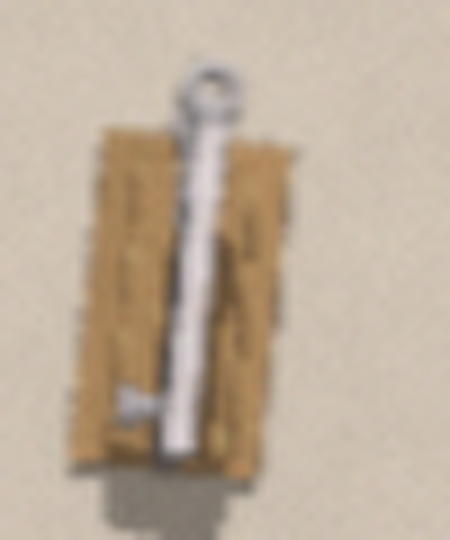

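View pics/t_case.png

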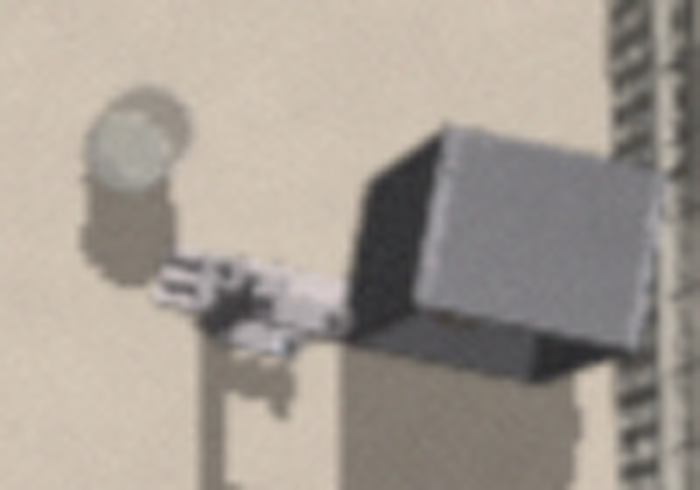

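```bash
python3 - <<'E'
from h import *
T=load('top0');S=load('side0')
tc=lambda u,v:(310+(u+.5)/7-.5,130+(v+.5)/7-.5)
sc=lambda u,v:(320+(u+.5)/6-.5,215+(v+.5)/6-.5)
td=lambda u,v:(250+(u+.5)/9-.5,160+(v+.5)/9-.5)
print('case top corners top cam: fl,bl,br,fr')
for p in [(415,303),(446,125),(663,172),(640,350)]: print(onplane(T,tc(*p),.15).round(4))
print('side:fl,bl,br,fr')
for p in [(203,157),(338,98),(472,242),(325,305)]: print(onplane(S,sc(*p),.15).round(4))
print('door top: ends',onplane(T,td(178,452),.16).round(4),onplane(T,td(211,125),.16).round(4),'knuckle',onplane(T,td(211,95),.137).round(4))
print('side post top',onplane(S,sc(108,82),.14).round(4),'top',onplane(T,tc(183,270),.14))
sd=lambda u,v:(235+(u+.5)/7-.5,165+(v+.5)/7-.5)
print('door side', onplane(S,sd(128,210),.16).round(4),onplane(S,sd(328,128),.16).round(4),'knuck',onplane(S,sd(362,152),.137+.0).round(4))
print('beaker top', onplane(T,tc(130,150),.059),'tin',onplane(T,(305,247),.024),'dropper',onplane(T,(235,161),.1), 'marker',onplane(T,(352,248),.01))
E
```

```text
case top corners top cam: fl,bl,br,fr
[ 0.6039 -0.1656  0.15  ]
[ 0.6851 -0.1809  0.15  ]
[ 0.6643 -0.2789  0.15  ]
[ 0.5832 -0.2668  0.15  ]
side:fl,bl,br,fr
[ 0.6069 -0.1686  0.15  ]
[ 0.6858 -0.1823  0.15  ]
[ 0.666  -0.2804  0.15  ]
[ 0.5853 -0.2637  0.15  ]
door top: ends [0.4851 0.1486 0.16  ] [0.5988 0.1374 0.16  ] knuckle [0.6125 0.1364 0.137 ]
side post top [ 0.6137 -0.1008  0.14  ] top [ 0.61960818 -0.06286964  0.14      ]
door side [0.4934 0.1499 0.16  ] [0.5986 0.1374 0.16  ] knuck [0.6176 0.1344 0.137 ]
beaker top [ 0.68928792 -0.05309027  0.059     ] tin [0.36548567 0.0221067  0.024     ] dropper [0.64677607 0.25917619 0.1       ] marker [ 0.36235588 -0.14082111  0.01      ]
```

```bash
cat >> h.py <<'E'
def casefit():
    M=np.array([[.6039,-.1656],[.6851,-.1809],[.6643,-.2789],[.5832,-.2668],[.6069,-.1686],[.6858,-.1823],[.666,-.2804],[.5853,-.2637]])
    L=np.array([[.009,-.022],[.094,-.022],[.094,-.127],[.009,-.127]]*2)
    a=M-M.mean(0);b=L-L.mean(0)
    th=np.arctan2((b[:,0]*a[:,1]-b[:,1]*a[:,0]).sum(),(b*a).sum())
    R=np.array([[np.cos(th),-np.sin(th)],[np.sin(th),np.cos(th)]])
    return th,R,M.mean(0)-R@L.mean(0)
E
python3 - <<'E'
from h import *
th,R,t=casefit(); print(np.degrees(th),t)
for nm,x0,y0,x1,y1,f in(('top0',320,150,370,200,12),('side0',322,215,362,275,10)):
    c=load(nm); im=cv2.cvtColor(c['image'],cv2.COLOR_RGB2BGR)
    for tag,dys in(('raw',[]),('ov',[-.009,0,.009])):
        z=cv2.resize(im[y0:y1,x0:x1],None,fx=f,fy=f,interpolation=cv2.INTER_CUBIC)
        for dy,col in zip(dys,[(0,0,255),(0,255,0),(255,0,0)]):
            for p in([0,dy,.137],[0,dy,.117],[0,dy,.047],[0,dy,.027],[0,.036+dy,.14],[0,.036+dy,0]):
                P=np.r_[R@p[:2]+t,p[2]]; u=(proj(c,P)[0]-[x0,y0]+.5)*f
                cv2.circle(z,tuple(int(i) for i in u),3,col,-1)
        cv2.imwrite(f'pics/{nm}_{tag}.png',z)
E
python3 -c "
import cv2,numpy as np
for n in('top0','side0'):
    cv2.imwrite('pics/%s_cmp.png'%n,np.hstack([cv2.imread('pics/%s_raw.png'%n)[:,:400],cv2.imread('pics/%s_ov.png'%n)[:,:400]]))"
```

```text
-11.233417050912728 [ 0.59906223 -0.14029476]
```

View pics/top0_cmp.png

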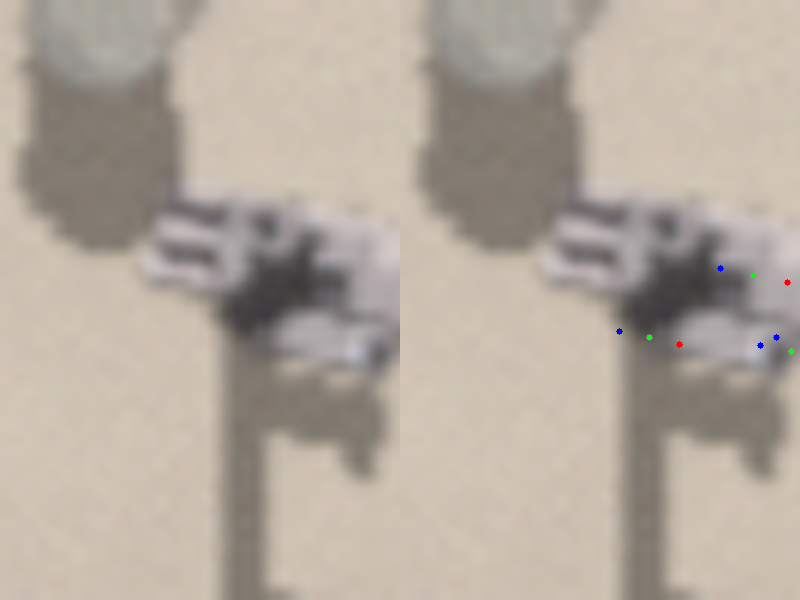

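View pics/side0_cmp.png

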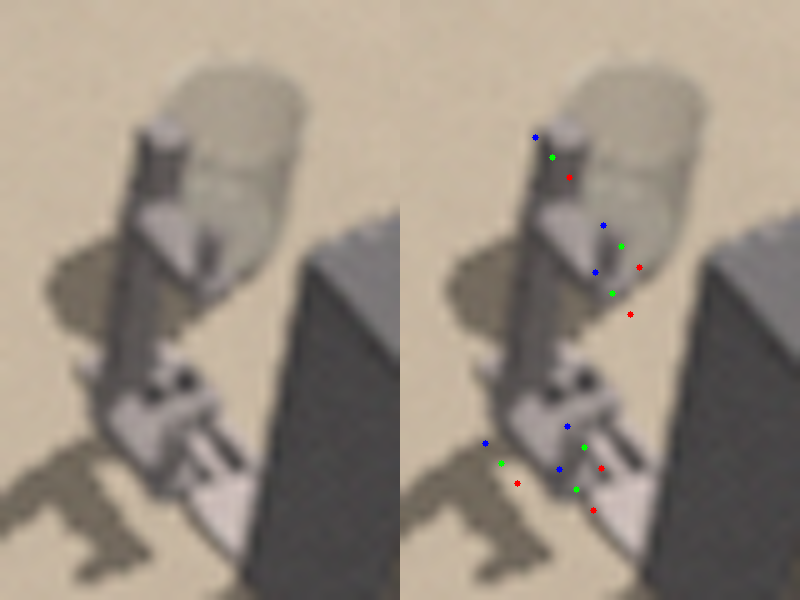

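```bash
python3 - <<'E'
from h import *
th,R,t=casefit()
nm,x0,y0,x1,y1,f='top0',325,150,375,190,16
c=load(nm); im=cv2.cvtColor(c['image'],cv2.COLOR_RGB2BGR)
for tag,dys in(('raw',[]),('ov',[-.009,0,.009])):
    z=cv2.resize(im[y0:y1,x0:x1],None,fx=f,fy=f,interpolation=cv2.INTER_CUBIC)
    for dy,col in zip(dys,[(0,0,255),(0,255,0),(255,0,0)]):
        for k,p in enumerate(([0,dy,.137],[0,dy,.117],[0,dy,.047],[0,dy,.027],[0,.036+dy,.14],[0,.036+dy,0])):
            P=np.r_[R@p[:2]+t,p[2]]; u=(proj(c,P)[0]-[x0,y0]+.5)*f
            cv2.putText(z,str(k),tuple(int(i) for i in u),0,.5,col,1);cv2.circle(z,tuple(int(i) for i in u),2,col,-1)
    cv2.imwrite(f'pics/{nm}_{tag}2.png',z)
E
```

```text
(no output)
```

View pics/top0_ov2.png

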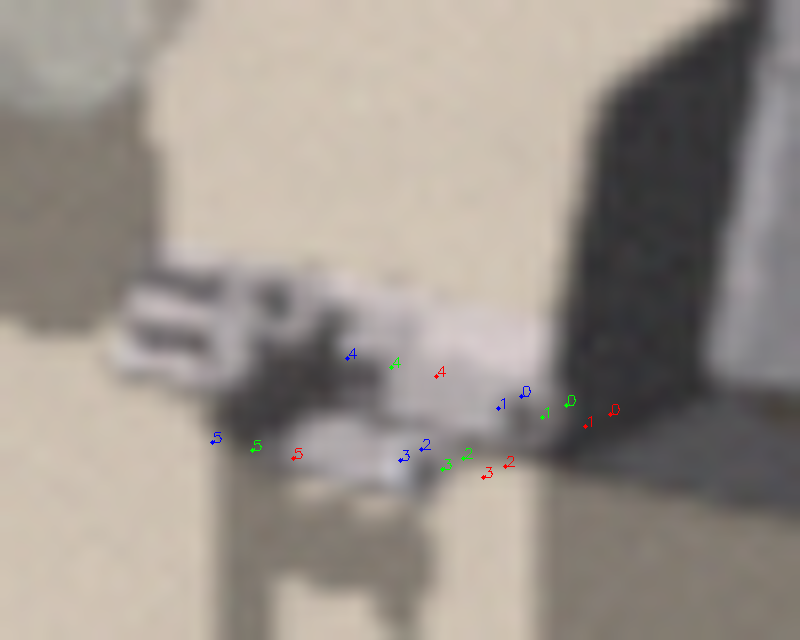

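View pics/top0_raw2.png

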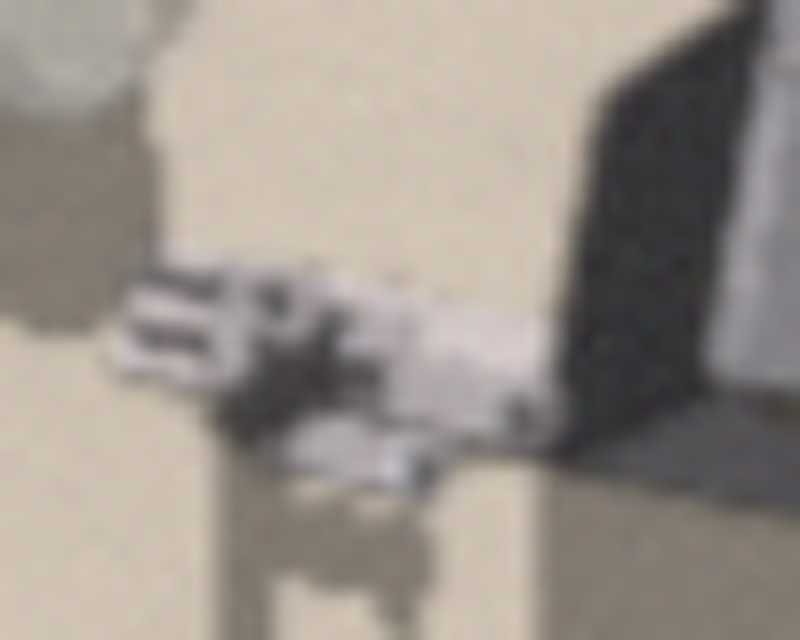

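```bash
python3 - <<'E'
from h import *
th,R,t=casefit()
nm,x0,y0,x1,y1,f='side0',325,222,351,268,22
c=load(nm); im=cv2.cvtColor(c['image'],cv2.COLOR_RGB2BGR)
for tag,dys in(('raw',[]),):
    z=cv2.resize(im[y0:y1-20,x0:x1],None,fx=f,fy=f,interpolation=cv2.INTER_CUBIC)
    z=cv2.convertScaleAbs(z,alpha=1.5,beta=-60)
    cv2.imwrite(f'pics/{nm}_{tag}2.png',z)
    z=cv2.resize(im[y0+20:y1,x0:x1],None,fx=f,fy=f,interpolation=cv2.INTER_CUBIC)
    z=cv2.convertScaleAbs(z,alpha=1.5,beta=-60)
    cv2.imwrite(f'pics/{nm}_{tag}3.png',z)
E
```

```text
(no output)
```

View pics/side0_raw2.png

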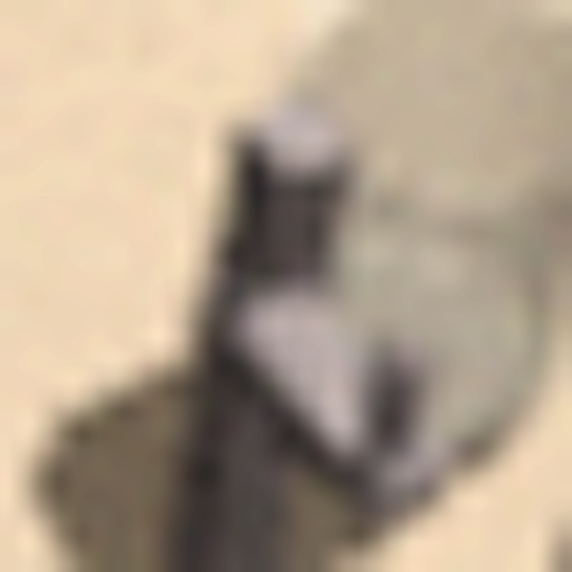

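View pics/side0_raw3.png

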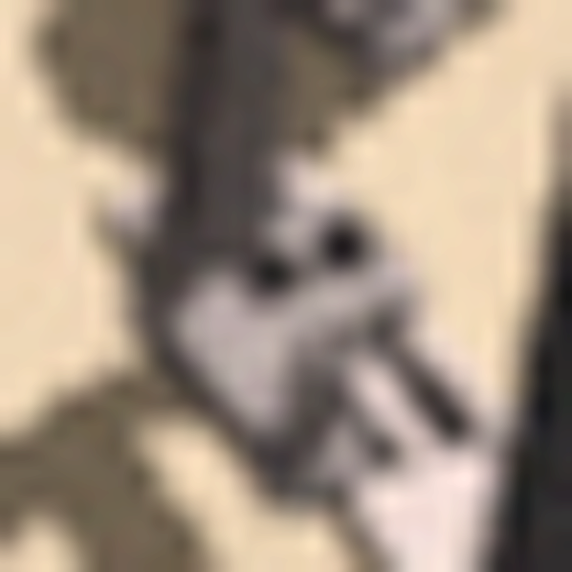

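```bash
python3 - <<'E'
from h import *
th,R,t=casefit()
T=load('top0');S=load('side0')
s=lambda u,v:(325+(u+.5)/22-.5,222+(v+.5)/22-.5)
s2=lambda u,v:(325+(u+.5)/22-.5,242+(v+.5)/22-.5)
tc=lambda u,v:(325+(u+.5)/16-.5,150+(v+.5)/16-.5)
loc=lambda P:(R.T@(P[:2]-t)*1e3).round(1)
print('side tip',loc(onplane(S,s(396,352),.137)),'foot',loc(onplane(S,s(388,438),.117)),'post',loc(onplane(S,s(300,135),.14)))
print('side low arm end corner', loc(onplane(S,s2(275,480),.027)))
print('side upper arm end near corner', loc(onplane(S,s(365,490),.117)))
print('top upper pin mid',loc(onplane(T,tc(520,410),.127)),'lower mid',loc(onplane(T,tc(415,468),.037)))
print('top arm lower left/right ends front', loc(onplane(T,tc(430,490),.027)), 'upper arm end',loc(onplane(T,tc(550,440),.117)))
# shadows?
E
```

```text
side tip [0.7 6.8] foot [3.5 8.4] post [ 9.5 42.8]
side low arm end corner [-5.5  3.4]
side upper arm end near corner [-4.4  2.2]
top upper pin mid [-1.2  6.6] lower mid [-2.6  7.6]
top arm lower left/right ends front [-5.   1.6] upper arm end [-4.2 -2.5]
```

```bash
cat >> h.py <<'E'
from scipy.spatial.transform import Rotation as Ro
def ori(yaw):
    c,s=np.cos(yaw),np.sin(yaw)
    return Ro.from_matrix(np.array([[0,-s,c],[0,c,s],[-1,0,0]])).as_rotvec()
def pin_est(dy=.007,dx=0.):
    th,R,t=casefit(); return th,R@np.array([dx,dy])+t
E
python3 - <<'E'
from h import *
T=load('top0')
for p in [(162,258),(180,258),(198,254),(217,250),(171,238),(208,232)]:
  print(p,[onplane(T,p,z)[:2].round(3).tolist() for z in(.38,.46)])
print(Ro.from_rotvec(manip.get_ee_rot()).as_matrix().round(3).tolist())
ax=np.array([.6135,.136]);y=np.radians(-5.8);xh=np.array([np.cos(y),np.sin(y)])
g=ax-.06*xh
print('g',g)
def ik(p,yaw): 
    q=manip.solve_ik(list(p),ori(yaw)); return None if q is None else np.round(q,2).tolist()
print(ik([*g,.30],y),ik([*g,.155],y))
th,p=pin_est(); print(th,p)
for a in range(0,91,15):
    yw=th+np.radians(a); x=np.array([np.cos(yw),np.sin(yw)])
    print(a,ik([*(p-.06*x),.157],yw), ik([*(p-.06*x),.157],yw+np.pi))
for ang in(78,45,15):
    a=np.radians(ang)
    for r,z in((.45,.6),(.55,.58),(.4,.3)): print(ang,r,z,ik([r*np.cos(a),r*np.sin(a),z],a))
E
```

```text
(162, 258) [[0.349, 0.433], [0.354, 0.417]]
(180, 258) [[0.349, 0.387], [0.354, 0.374]]
(198, 254) [[0.36, 0.341], [0.364, 0.331]]
(217, 250) [[0.37, 0.292], [0.374, 0.285]]
(171, 238) [[0.401, 0.411], [0.402, 0.396]]
(208, 232) [[0.417, 0.315], [0.417, 0.307]]
[[-0.0, 0.244, 0.97], [-0.001, 0.97, -0.244], [-1.0, -0.001, -0.0]]
g [0.55380716 0.14206338]
[0.23, 0.29, 1.71, 0.0, 1.14, -1.24] [0.23, 0.48, 1.81, 0.0, 0.85, -1.24]
-0.19606011378809857 [ 0.60042588 -0.13342887]
0 [-0.24, 0.45, 1.85, -0.0, 0.84, -1.62] [-0.24, 0.45, 1.85, 0.0, 0.84, 1.52]
15 [-0.27, 0.46, 1.85, -0.0, 0.84, -1.91] [-0.27, 0.46, 1.85, 0.0, 0.84, 1.23]
30 [-0.29, 0.47, 1.83, 0.0, 0.85, -2.19] [-0.29, 0.47, 1.83, 0.0, 0.85, 0.95]
45 [-0.31, 0.48, 1.81, -0.0, 0.86, -2.47] [-0.31, 0.48, 1.81, -0.0, 0.86, 0.67]
60 None [-0.33, 0.5, 1.78, 0.0, 0.87, 0.39]
75 None [-0.34, 0.51, 1.74, -0.0, 0.89, 0.12]
90 None [-0.33, 0.53, 1.7, 0.0, 0.9, -0.14]
78 0.45 0.6 [1.33, -0.07, 1.48, 0.0, 1.74, -1.6]
78 0.55 0.58 [1.34, 0.1, 1.33, 0.0, 1.7, -1.59]
78 0.4 0.3 [1.33, 0.01, 2.05, 0.0, 1.08, -1.6]
45 0.45 0.6 [0.76, -0.07, 1.48, -0.0, 1.74, -1.6]
45 0.55 0.58 [0.76, 0.1, 1.33, -0.0, 1.7, -1.59]
45 0.4 0.3 [0.76, 0.01, 2.05, -0.0, 1.08, -1.6]
15 0.45 0.6 [0.24, -0.07, 1.48, -0.0, 1.74, -1.6]
15 0.55 0.58 [0.24, 0.1, 1.33, -0.0, 1.7, -1.59]
15 0.4 0.3 [0.23, 0.01, 2.05, -0.0, 1.08, -1.6]
```

```bash
python3 - <<'E'
from h import *
ax=np.array([.6135,.136]);y=np.radians(-5.8);xh=np.array([np.cos(y),np.sin(y)])
g=ax-.06*xh; o=ori(y+np.pi)
q0=np.array(manip.get_joint_positions())
manip.set_joints([1.2,-.07,1.48,0,1.74,.5]); print(manip.get_time())
manip.set_joints([.24,-.07,1.48,0,1.74,1.9]); print(manip.get_time())
manip.command_gripper(.045,60)
print(manip.get_time())
manip.move_to([*g,.215],o); print(manip.get_time(), manip.get_width(),manip.get_position())
snap('top','top1.png');snap('side','side1.png')
E
python3 -c "
import cv2,numpy as np
a=cv2.imread('pics/top1.png')[140:230,230:320];b=cv2.imread('pics/side1.png')[150:240,230:320]
cv2.imwrite('pics/c1.png',cv2.resize(np.hstack([a,b]),None,fx=4.4,fy=4.4,interpolation=cv2.INTER_CUBIC))"
```

```text
1.5417
3.075
3.55
5.0333 0.04520214258457827 [0.55462917 0.14227058 0.21623048]
```

View pics/c1.png

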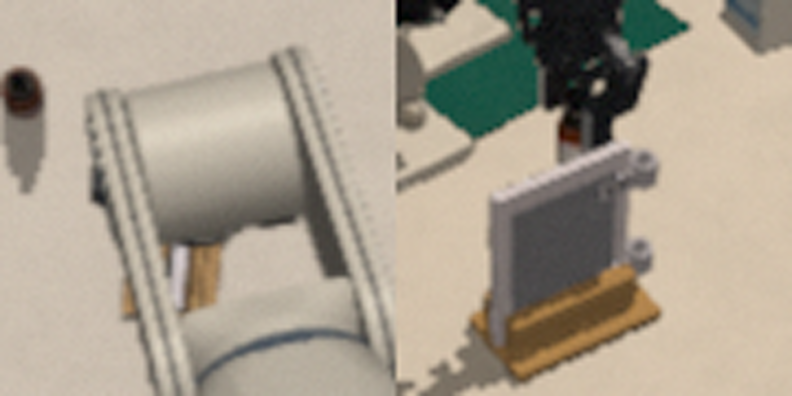

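```bash
python3 - <<'E'
from h import *
ax=np.array([.6135,.136]);y=np.radians(-5.8);xh=np.array([np.cos(y),np.sin(y)])
g=ax-.06*xh; o=ori(y+np.pi)
manip.servo_line([*g,.155],o,rate=.08); print(manip.get_position(),manip.get_contact_force())
manip.command_gripper(.0,80); print(manip.get_time(),manip.get_width(),manip.get_contact_force())
manip.servo_line([*g,.225],rate=.08)
print(manip.get_time(),manip.get_width(),manip.get_contact_force(),manip.get_torque(),manip.get_position())
snap('top','top2.png');snap('side','side2.png')
E
python3 -c "
import cv2,numpy as np
a=cv2.imread('pics/top2.png')[140:230,230:320];b=cv2.imread('pics/side2.png')[150:240,230:320]
cv2.imwrite('pics/c2.png',cv2.resize(np.hstack([a,b]),None,fx=4.4,fy=4.4,interpolation=cv2.INTER_CUBIC))"
```

```text
[0.55411428 0.14213338 0.15521154] [-0.26602845  0.50006946 -0.03017993]
6.45 0.008580846140687319 [1.01644278 0.49819045 3.66193689]
7.475 0.008662635217073927 [ 0.01464609 -0.31906894 -3.03071553] [ 0.00338138 -0.06033941 -0.01564421] [0.55341166 0.1419316  0.22449422]
```

View pics/c2.png

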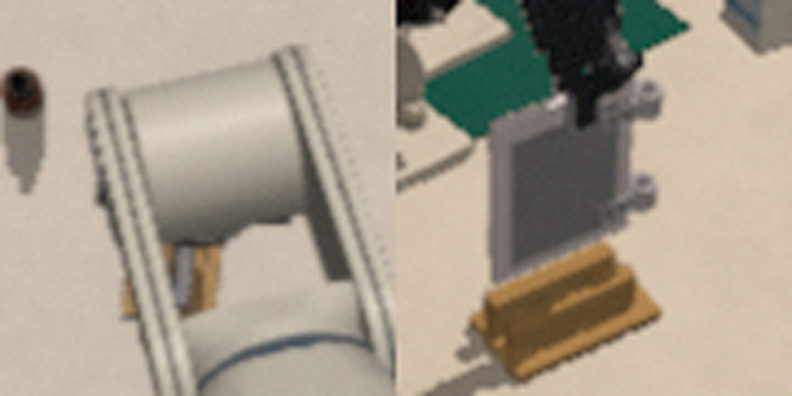

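```bash
python3 - <<'E'
from h import *
th,p=pin_est(); xh=np.array([np.cos(th),np.sin(th)])
o=ori(th+np.pi)
manip.move_to([*(p-(.06+.05)*xh),.225],o); print(manip.get_time())
manip.servo_line([*(p-(.06+.04)*xh),.145+.047],rate=.1)
print(manip.get_time(),manip.get_width(),manip.get_contact_force(),manip.get_position(),p)
snap('top','top3.png');snap('side','side3.png')
E
python3 -c "
import cv2,numpy as np
a=cv2.imread('pics/top3.png')[140:200,300:370];b=cv2.imread('pics/side3.png')[190:280,280:370]
cv2.imwrite('pics/t3.png',cv2.resize(a,None,fx=10,fy=10,interpolation=cv2.INTER_CUBIC))
cv2.imwrite('pics/s3.png',cv2.resize(b,None,fx=6.5,fy=6.5,interpolation=cv2.INTER_CUBIC))"
```

```text
8.6
9.0917 0.008955743194185463 [-0.29854598 -0.03043714 -2.60881968] [ 0.50234421 -0.1133582   0.19156721] [ 0.60042588 -0.13342887]
```

View pics/t3.png

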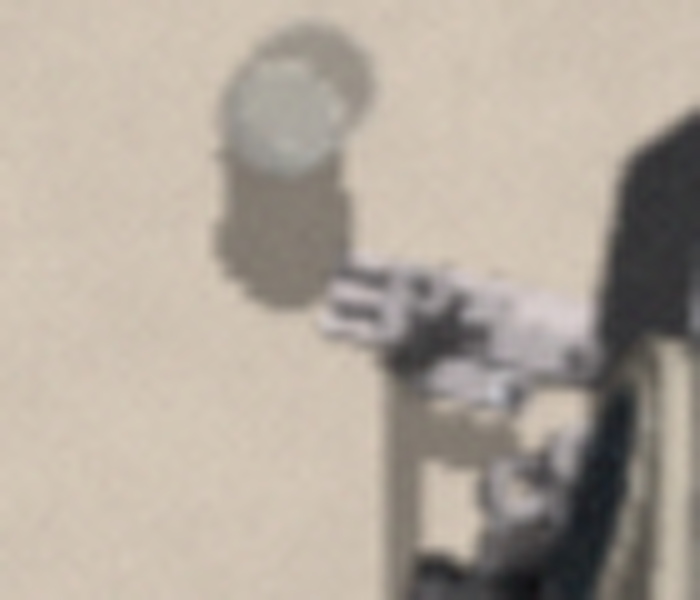

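View pics/s3.png

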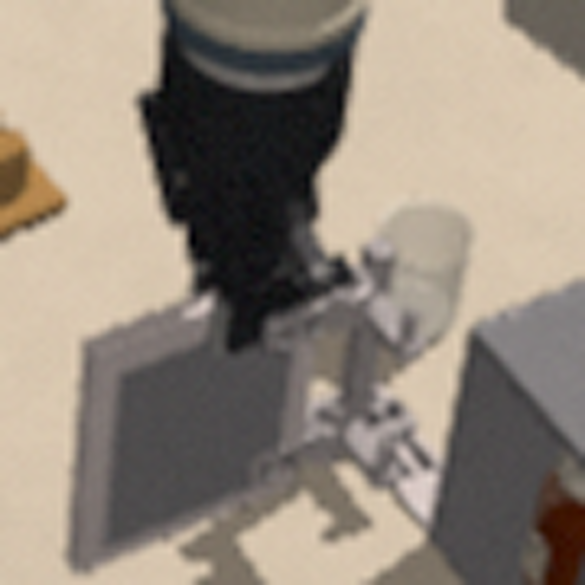

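```bash
python3 - <<'E'
from h import *
c=load('top3'); th,p=pin_est(); xh=np.array([np.cos(th),np.sin(th)])
ax=np.array([.50234,-.11336])+.06*xh; le=.1916-.145
x0,y0,f=335,165,22
im=cv2.cvtColor(c['image'],cv2.COLOR_RGB2BGR)[y0:y0+34,x0:x0+34]
z=cv2.resize(im,None,fx=f,fy=f,interpolation=cv2.INTER_CUBIC); z=cv2.convertScaleAbs(z,alpha=1.4,beta=-40)
raw=z.copy()
def circ(xy,h,r,col):
    a=np.linspace(0,6.283,40); P=np.c_[xy[0]+r*np.cos(a),xy[1]+r*np.sin(a),0*a+h]
    u=(proj(c,P)-[x0,y0]+.5)*f; cv2.polylines(z,[u.astype(int)],True,col,1)
for h,col in((le+.015+.022,(0,0,255)),(le+.127,(0,200,0))):
    circ(ax,h,.0115,col);circ(ax,h,.0055,col)
for h in(.137,.117,.047,.027): circ(p,h,.004,(255,0,0))
cv2.imwrite('pics/t3o.png',z[:600]);cv2.imwrite('pics/t3r.png',raw[:600])
E
```

```text
(no output)
```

View pics/t3o.png

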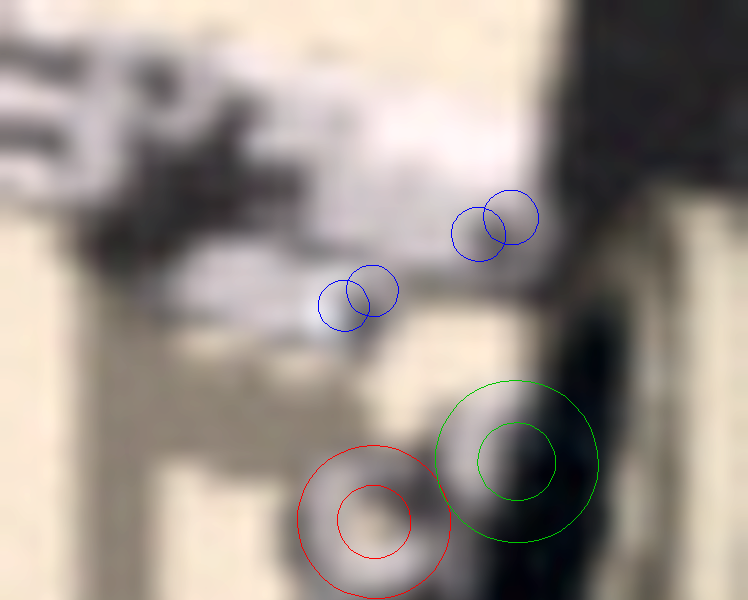

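View pics/t3r.png

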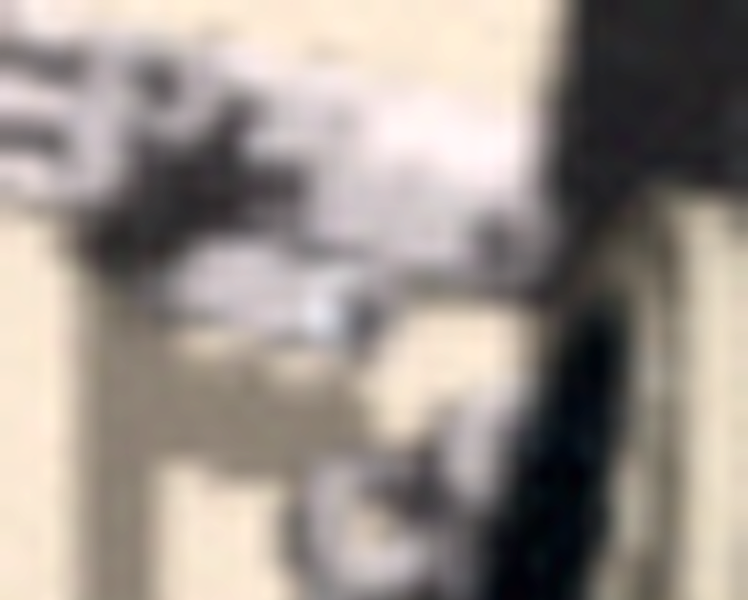

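```bash
python3 - <<'E'
from h import *
c=load('side3'); th,p=pin_est(); xh=np.array([np.cos(th),np.sin(th)])
ax=np.array([.50234,-.11336])+.06*xh; le=.1916-.145
x0,y0,f=316,222,18
im=cv2.cvtColor(c['image'],cv2.COLOR_RGB2BGR)[y0:y0+32,x0:x0+34]
im2=cv2.cvtColor(load('side0')['image'],cv2.COLOR_RGB2BGR)[y0:y0+32,x0:x0+34]
z=cv2.resize(im,None,fx=f,fy=f,interpolation=cv2.INTER_CUBIC); z=cv2.convertScaleAbs(z,alpha=1.4,beta=-40)
raw=z.copy()
def circ(xy,h,r,col):
    a=np.linspace(0,6.283,40); P=np.c_[xy[0]+r*np.cos(a),xy[1]+r*np.sin(a),0*a+h]
    u=(proj(c,P)-[x0,y0]+.5)*f; cv2.polylines(z,[u.astype(int)],True,col,1)
for h,col in((le+.015+.022,(0,0,255)),(le+.015,(0,0,255)),(le+.127,(0,200,0)),(le+.105,(0,200,0))):
    circ(ax,h,.0115,col)
for h in(.137,.117,.047,.027): circ(p,h,.004,(255,0,0))
cv2.imwrite('pics/s3o.png',z[:600]);cv2.imwrite('pics/s3r.png',raw[:600])
E
```

```text
(no output)
```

View pics/s3o.png

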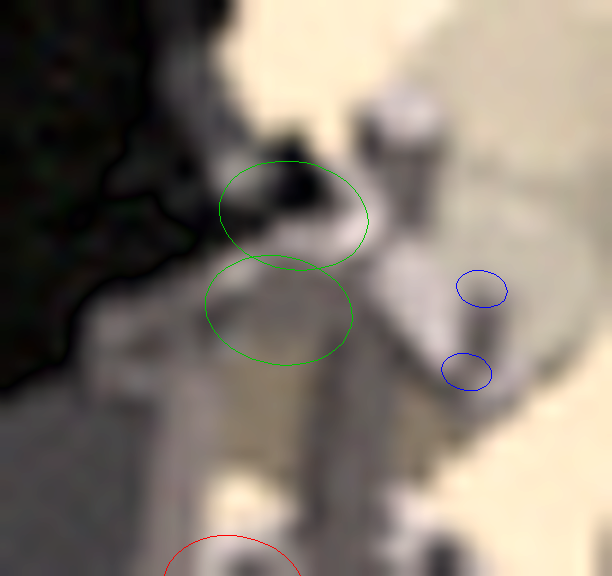

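View pics/s3r.png

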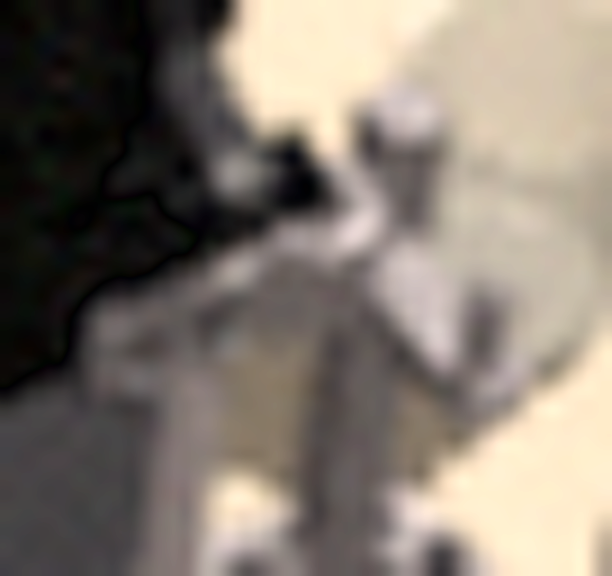

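```bash
python3 - <<'E'
from h import *
th,p=pin_est(.0072,-.001); xh=np.array([np.cos(th),np.sin(th)])
manip.servo_line([*(p-.06*xh),.192],ori(th+np.pi),rate=.06)
print(manip.get_contact_force())
manip.servo_line([*(p-.06*xh),.184],rate=.06)
manip.hold(.2)
print(manip.get_time(),manip.get_width(),manip.get_contact_force(),manip.get_torque(),manip.get_position(),p-.06*xh)
pos=np.array(manip.get_position());ax=pos[:2]+.06*xh; le=pos[2]-.145
for n,x0,y0,f,ph in(('top',340,155,20,.037),('side',322,217,20,.037)):
    c=snap(n,n+'4.png')
    im=cv2.cvtColor(c['image'],cv2.COLOR_RGB2BGR)[y0:y0+30,x0:x0+30 if n=='top' else x0+30]
    z=cv2.resize(im,None,fx=f,fy=f,interpolation=cv2.INTER_CUBIC); z=cv2.convertScaleAbs(z,alpha=1.4,beta=-40)
    cv2.imwrite(f'pics/{n}4r.png',z)
E
```

```text
[-0.33252998  0.86091345 -3.14784346]
10.475 0.00847696807765591 [-0.64283598  0.27549084 -3.24628674] [ 0.01409133 -0.0250242  -0.03128215] [ 0.54066747 -0.12134485  0.18408442] [ 0.5406335  -0.12134951]
```

View pics/top4r.png

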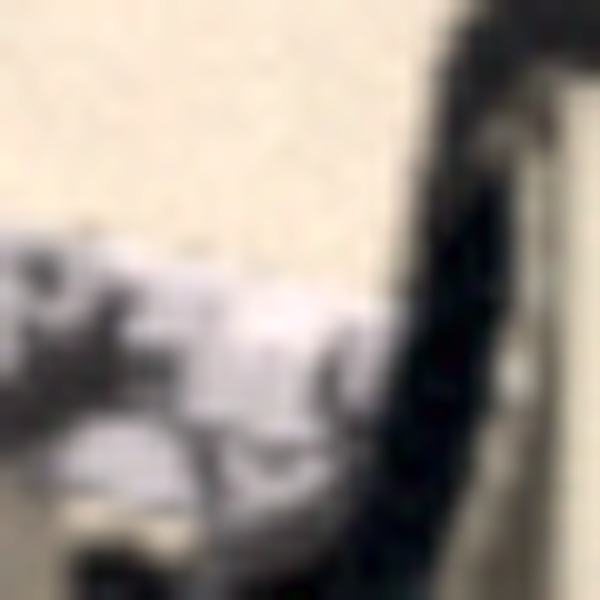

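View pics/side4r.png

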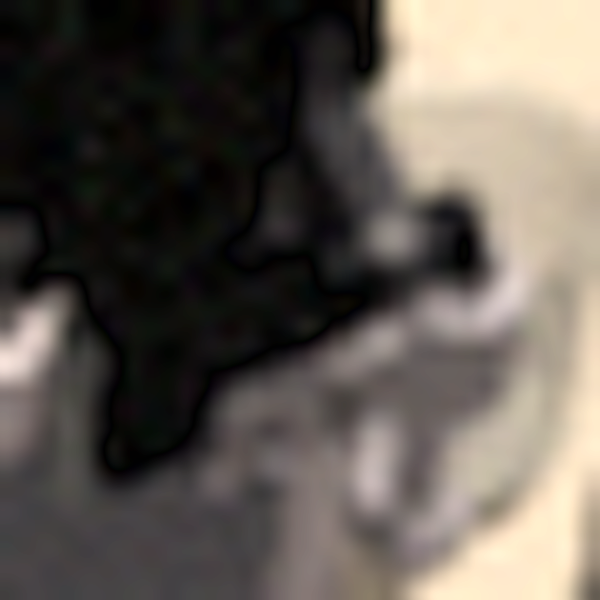

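```bash
cat > desc.py <<'E'
from h import *
def desc(xy,z0,z1,step=.002,lim=12,rate=.04):
    z=z0
    while z>z1-1e-6:
        manip.servo_line([*xy,z],rate=rate); f=np.array(manip.get_contact_force())
        print(round(z,4),round(manip.get_position()[2],4),f.round(1),np.array(manip.get_torque()).round(2))
        if f[2]>lim: print('stop'); return z
        z-=step
    return None
E
python3 - <<'E'
from desc import *
th,p=pin_est(.0072,-.001); xh=np.array([np.cos(th),np.sin(th)])
print(desc(p-.06*xh,.181,.167),manip.get_time())
E
```

```text
0.181 0.1808 [-0.3  0.6 -3.7] [-0.01  0.01 -0.04]
0.179 0.1788 [-0.8 -0.5 -2.4] [-0.05  0.04  0.02]
0.177 0.1769 [-0.   0.3 -2.2] [-0.   -0.    0.03]
0.175 0.1748 [ 0.1  0.6 -3.4] [0.   0.02 0.02]
0.173 0.1728 [-0.4  0.8 -4. ] [-0.02 -0.01 -0.  ]
0.171 0.1709 [ 0.2 -0.1 -3.3] [-0.1   0.02 -0.02]
0.169 0.1689 [-0.6  0.5 -2.7] [-0.1   0.05 -0.07]
0.167 0.1669 [-0.2  0.7 -3.4] [0.01 0.03 0.02]
None 12.575
```

```bash
python3 - <<'E'
from desc import *
th,p=pin_est(.0072,-.001); xh=np.array([np.cos(th),np.sin(th)])
print(desc(p-.06*xh,.165,.152,step=.0015,lim=4),manip.get_time(),manip.get_width())
for n,x0,y0,f in(('top',325,150,12),('side',300,210,9)):
    c=snap(n,n+'5.png')
    im=cv2.cvtColor(c['image'],cv2.COLOR_RGB2BGR)[y0:y0+60,x0:x0+60]
    z=cv2.resize(im,None,fx=f,fy=f,interpolation=cv2.INTER_CUBIC)[:590]; z=cv2.convertScaleAbs(z,alpha=1.4,beta=-40)
    cv2.imwrite(f'pics/{n}5r.png',z)
E
```

```text
0.165 0.1648 [-0.4 -0.8 -4.1] [-0.02  0.04  0.02]
0.1635 0.1634 [-0.1  0.4 -2.7] [-0.04  0.04 -0.01]
0.162 0.1619 [ 0.7 -1.1 -3.1] [-0.01 -0.   -0.03]
0.1605 0.1604 [ 0.2 -0.6 -3.3] [-0.05  0.09  0.02]
0.159 0.1589 [-0.3  0.4 -3.4] [-0.08  0.02  0.01]
0.1575 0.1577 [-0.8 -0.  -1.3] [-0.02  0.07  0.02]
0.156 0.1575 [-7.   1.5 14.1] [0.11 0.8  0.03]
stop
0.156 14.325 0.008428986558031988
```

View pics/side5r.png

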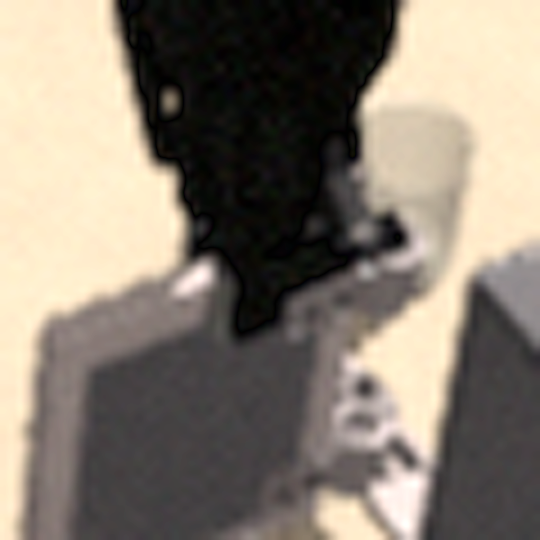

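```bash
python3 - <<'E'
from desc import *
th,p=pin_est(.0072,-.001); xh=np.array([np.cos(th),np.sin(th)])
manip.servo_line([*(p-.06*xh),.1574],rate=.03)
manip.command_gripper(0,35)
print(manip.get_contact_force(),manip.get_torque())
for a in range(6,61,6):
    y=th+np.radians(a); x=np.array([np.cos(y),np.sin(y)])
    manip.servo_line([*(p-.06*x),.1574],ori(y+np.pi),rate=.06)
    f=np.array(manip.get_contact_force()); print(a,f.round(1),np.array(manip.get_torque()).round(2))
    if np.linalg.norm(f)>25: print('stop');break
print(manip.get_time(),manip.get_width())
for n,x0,y0,f in(('top',315,145,9),('side',300,210,8)):
    c=snap(n,n+'6.png')
    im=cv2.cvtColor(c['image'],cv2.COLOR_RGB2BGR)[y0:y0+65,x0:x0+80]
    z=cv2.resize(im,None,fx=f,fy=f,interpolation=cv2.INTER_CUBIC)[:590]; z=cv2.convertScaleAbs(z,alpha=1.4,beta=-40)
    cv2.imwrite(f'pics/{n}6r.png',z)
E
```

```text
[-2.35461489  0.28997647  5.57497029] [0.01786098 0.34682666 0.06331341]
6 [-2.3  0.7  5.3] [-0.05  0.37  0.05]
12 [-3.5 -0.2  5.2] [-0.06  0.46 -0.  ]
18 [-4.7 -2.   6.8] [-0.24  0.49  0.01]
24 [-4.1 -1.5  6.3] [-0.37  0.55 -0.07]
30 [-4.9 -2.4  6.4] [-0.51  0.57 -0.06]
36 [-5.5 -3.6  7.6] [-0.6   0.65 -0.04]
42 [-4.9 -5.4  6.3] [-0.75  0.66 -0.04]
48 [-4.3 -5.5  6.2] [-0.84  0.64 -0.12]
54 [-3.7 -6.3  5.1] [-0.87  0.53 -0.11]
60 [-3.3 -6.1  3.5] [-0.99  0.34 -0.15]
17.475 0.008653913832319391
```

View pics/side6r.png

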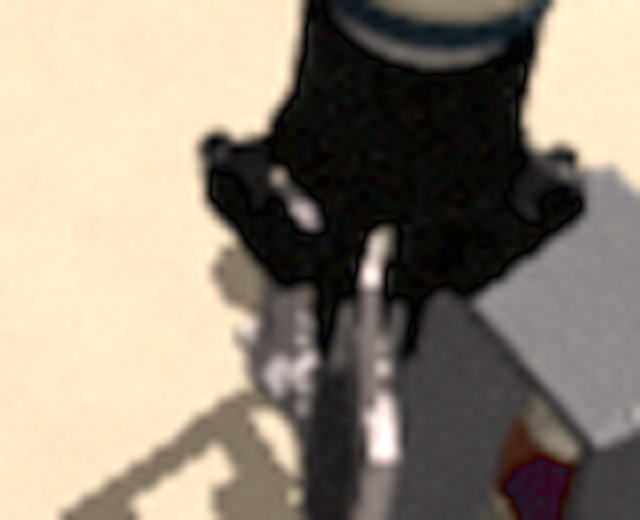

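View pics/top6r.png

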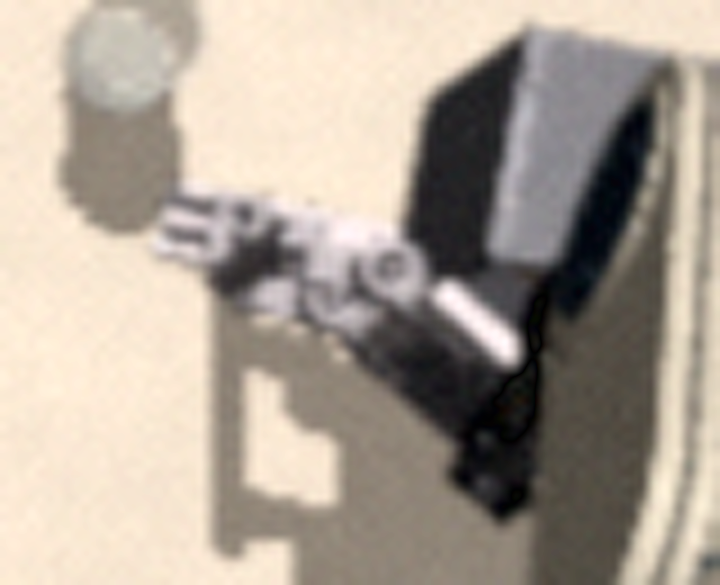

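```bash
cat > push.py <<'E'
from desc import *
th,p=pin_est(.0072,-.001)
def pose(a,s,off):
    y=th+np.radians(a); x=np.array([np.cos(y),np.sin(y)]); n=np.array([-x[1],x[0]])
    return p-s*x+off*n, ori(y+np.pi)
E
python3 - <<'E'
from push import *
manip.command_gripper(.03); print(manip.get_width(),manip.get_contact_force())
xy,o=pose(60,.06,0)
manip.servo_line([*xy,.205],rate=.1)
xy,o=pose(60,.09,.035)
manip.servo_line([*xy,.205],o,rate=.15)
manip.command_gripper(0)
print(manip.get_width(),manip.get_contact_force(),manip.get_time())
manip.servo_line([*xy,.148],rate=.12)
print(manip.get_contact_force(),manip.get_time())
for n,x0,y0,f in(('top',315,145,9),('side',300,210,8)):
    c=snap(n,n+'7.png')
    im=cv2.cvtColor(c['image'],cv2.COLOR_RGB2BGR)[y0:y0+65,x0:x0+80]
    z=cv2.resize(im,None,fx=f,fy=f,interpolation=cv2.INTER_CUBIC)[:590]; z=cv2.convertScaleAbs(z,alpha=1.4,beta=-40)
    cv2.imwrite(f'pics/{n}7r.png',z)
E
```

```text
0.02971313016717007 [ 1.07708572  0.2657542  -0.29468811]
-0.00020664569451291092 [-0.27917613  0.00159183  0.61130882] 19.4
[ 0.24888345 -0.35112745 -0.28265887] 20.025
```

View pics/side7r.png

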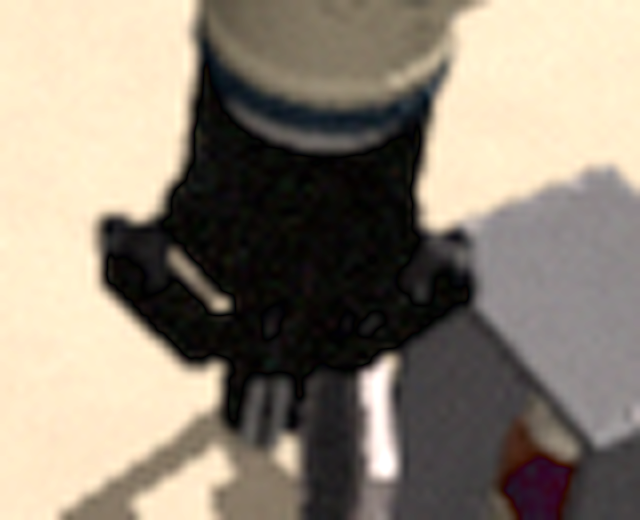

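View pics/top7r.png

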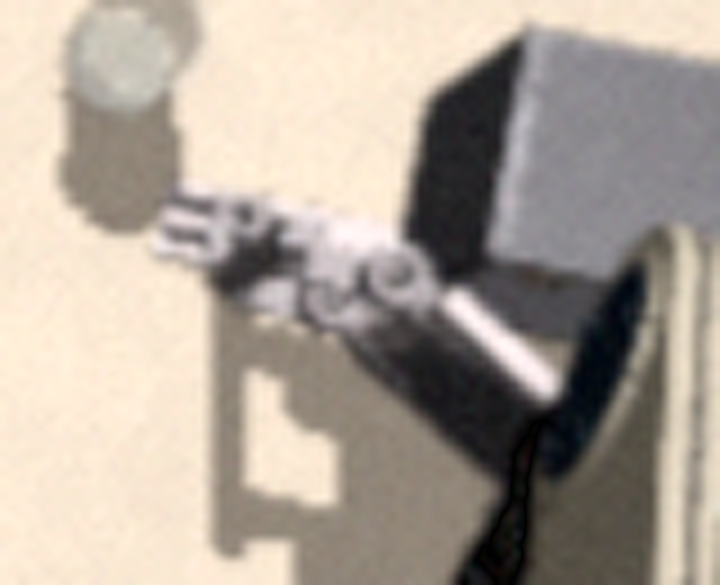

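```bash
python3 - <<'E'
from push import *
for a in list(np.arange(60,88,4))+list(np.arange(88,97,1.)):
    xy,o=pose(a,.09,.020); manip.servo_line([*xy,.148],o,rate=.05)
    f=np.array(manip.get_contact_force()); y=th+np.radians(a); n=np.array([-np.sin(y),np.cos(y)])
    print(a,f.round(1),'outward',round(float(f[:2]@n),1),manip.get_time())
    if f[:2]@n>3.5: break
for nn,x0,y0,f in(('top',315,145,9),('side',300,210,8)):
    c=snap(nn,nn+'8.png')
    im=cv2.cvtColor(c['image'],cv2.COLOR_RGB2BGR)[y0:y0+65,x0:x0+80]
    z=cv2.resize(im,None,fx=f,fy=f,interpolation=cv2.INTER_CUBIC)[:590]; z=cv2.convertScaleAbs(z,alpha=1.4,beta=-40)
    cv2.imwrite(f'pics/{nn}8r.png',z)
E
```

```text
60 [-0.2  0.4  0. ] outward 0.4 20.575
64 [ 0.8  0.4 -1.2] outward -0.4 20.85
68 [0.1 0.2 0.3] outward 0.1 21.125
72 [ 0.6 -0.  -0.1] outward -0.6 21.4
76 [ 1.  -0.3 -0.3] outward -1.0 21.675
80 [0.4 0.1 0.3] outward -0.3 21.95
84 [ 0.2  0.1 -0.2] outward -0.1 22.225
88.0 [-0.3  0.8 -0.2] outward 0.5 22.5
89.0 [ 0.  -0.   0.6] outward -0.0 22.75
90.0 [-0.3  0.2  0.7] outward 0.4 23.0
91.0 [-0.1 -0.6  0.1] outward -0.0 23.25
92.0 [ 0.3 -0.8  0.5] outward -0.5 23.5
93.0 [0.1 0.7 0.1] outward -0.0 23.75
94.0 [-5.1  0.9  2.9] outward 5.1 24.0
```

View pics/side8r.png

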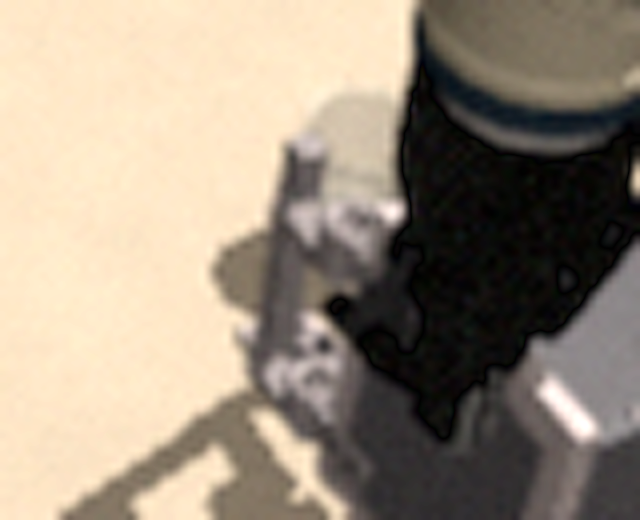

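View pics/top8r.png

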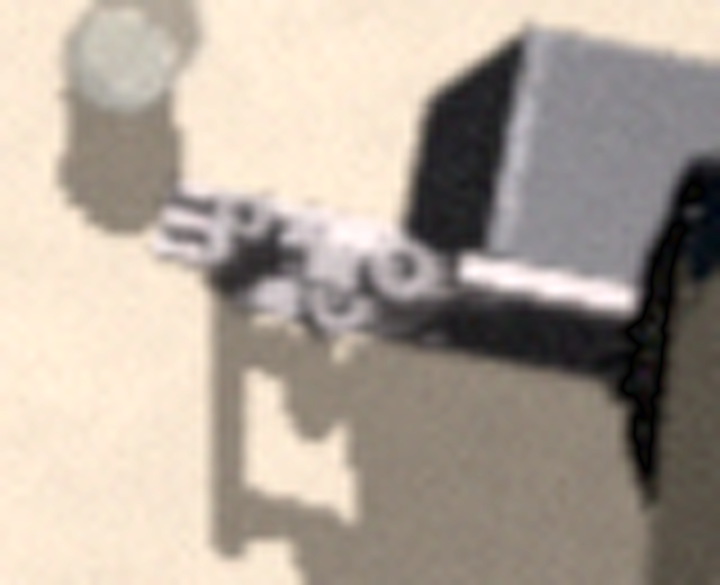

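```bash
python3 - <<'E'
from push import *
xy,o=pose(94,.09,.07); manip.servo_line([*xy,.15],rate=.05)
manip.servo_line([*xy,.30],rate=.2)
q=np.array(manip.get_joint_positions()); q[0]=.3;q[1]-=.2; manip.set_joints(q.tolist())
print(manip.get_time(),manip.get_contact_force())
for nn,x0,y0,f in(('top',315,145,8),('side',310,210,6)):
    c=snap(nn,nn+'9.png')
    im=cv2.cvtColor(c['image'],cv2.COLOR_RGB2BGR)[y0:y0+70,x0:x0+100] if nn=='top' else cv2.cvtColor(c['image'],cv2.COLOR_RGB2BGR)[y0:y0+95,x0:x0+100]
    z=cv2.resize(im,None,fx=f,fy=f,interpolation=cv2.INTER_CUBIC)[:590]; z=cv2.convertScaleAbs(z,alpha=1.4,beta=-40)
    cv2.imwrite(f'pics/{nn}9r.png',z)
# compare expected door top corners, shut, z=.162
c=load('side9')
x=np.array([np.cos(th+np.pi/2),np.sin(th+np.pi/2)]);n=np.array([-x[1],x[0]])
for s in(.014,.13):
  for o_ in(.005,-.005):
    for z in (.162,.012): print(s,o_,z,(6*(proj(c,[*(p-s*x+o_*n),z])[0]-[310,210]+.5)).round(0))
E
```

```text
27.6417 [ 0.69649187 -0.344709   -0.11720958]
0.014 0.005 0.162 [209. 157.]
0.014 0.005 0.012 [172. 356.]
0.014 -0.005 0.162 [227. 149.]
0.014 -0.005 0.012 [189. 349.]
0.13 0.005 0.162 [359. 330.]
0.13 0.005 0.012 [308. 528.]
0.13 -0.005 0.162 [377. 322.]
0.13 -0.005 0.012 [325. 520.]
```

View pics/side9r.png

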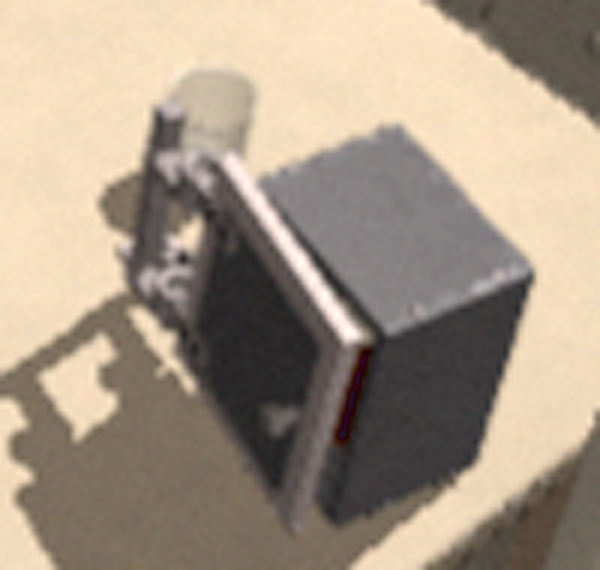

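View pics/top9r.png

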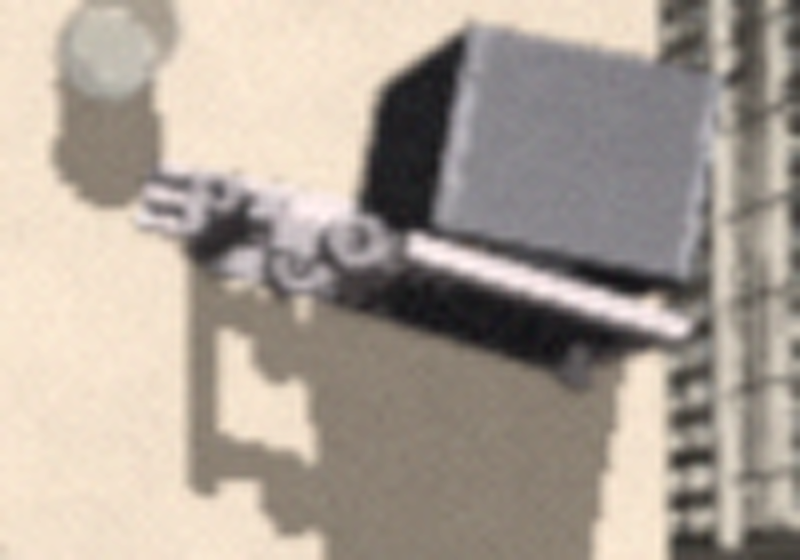

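View pics/top9.png

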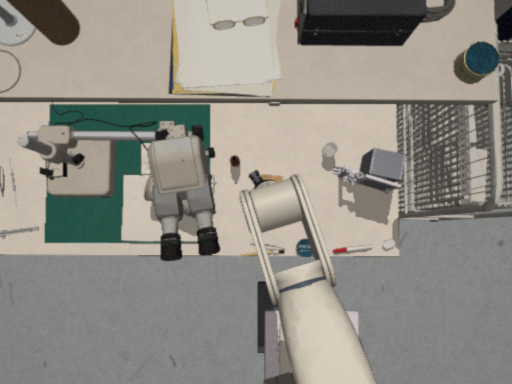

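View pics/side9.png

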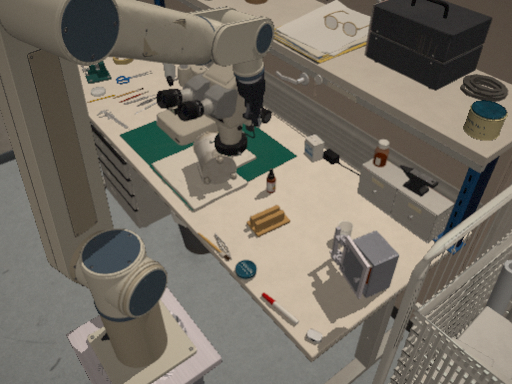

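```bash
python3 - <<'E'
from push import *
xy,o=pose(80,.09,.06); manip.move_to([*xy,.26],o)
manip.servo_line([*xy,.148],rate=.15); print(manip.get_time())
xy,o=pose(80,.09,.03); manip.servo_line([*xy,.148],o,rate=.08)
for a in list(np.arange(82,91,2))+list(np.arange(91,96,.5)):
    xy,o=pose(a,.09,.020); manip.servo_line([*xy,.148],o,rate=.03 if a<91 else .008)
    F=[]
    for k in range(4): manip.hold(.02); F.append(manip.get_contact_force())
    f=np.mean(F,0); y=th+np.radians(a); n=np.array([-np.sin(y),np.cos(y)])
    if a>=91: print(a,'outward',round(float(f[:2]@n),1),round(f[2],1),manip.get_time())
    if f[:2]@n>1.8: break
manip.hold(.4); print(np.array(manip.get_contact_force()).round(1))
# slow retreat
y=th+np.radians(a); n=np.array([-np.sin(y),np.cos(y)])
manip.servo_line([*(xy+.004*n),.148],rate=.004)
print(np.array(manip.get_contact_force()).round(1))
snap('top','top10.png')
manip.servo_line([*(xy+.03*n),.148],rate=.03)
print(manip.get_time()); snap('top','top11.png');c=snap('side','side11.png')
a=load('top10')['image'][150:190,340:410];b=load('top11')['image'][150:190,340:410]
z=cv2.resize(np.vstack([a,b]),None,fx=7,fy=7,interpolation=cv2.INTER_CUBIC)[:,:,::-1]; cv2.imwrite('pics/c11.png',z)
E
```

```text
30.125
91.0 outward 0.1 -0.3 33.025
91.5 outward 0.3 0.3 33.3417
92.0 outward 0.1 0.0 33.6583
92.5 outward -0.1 0.4 33.975
93.0 outward 0.1 0.3 34.2917
93.5 outward 2.3 1.3 34.6083
[-4.3  0.   1. ]
[ 0.1 -0.2  0.9]
37.225
```

View pics/c11.png

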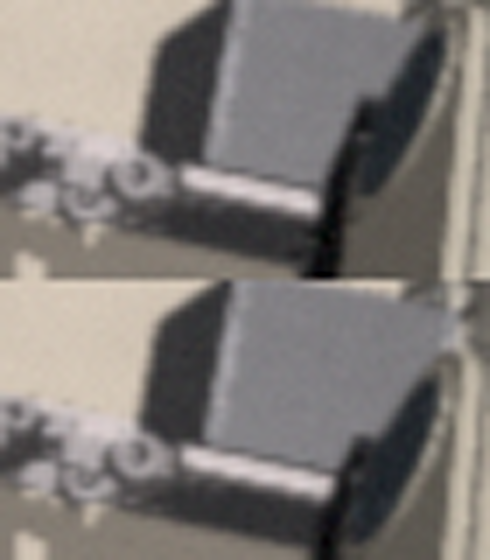

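```bash
python3 - <<'E'
from push import *
pos=np.array(manip.get_position()); y=th+np.radians(93.5); n=np.array([-np.sin(y),np.cos(y)])
manip.servo_line([*(pos[:2]+.03*n),.148],rate=.08)
manip.servo_line([*(pos[:2]+.03*n),.30],rate=.2)
q=np.array(manip.get_joint_positions()); q[0]=.3;q[1]-=.2; manip.set_joints(q.tolist())
print(manip.get_time())
a=snap('top','top12.png')['image'][140:190,335:410]
b=snap('side','side12.png')['image'][225:305,325:405]
cv2.imwrite('pics/t12.png',cv2.resize(a,None,fx=8,fy=8,interpolation=cv2.INTER_CUBIC)[:,:,::-1]);cv2.imwrite('pics/s12.png',cv2.resize(b,None,fx=7,fy=7,interpolation=cv2.INTER_CUBIC)[:,:,::-1])
# shift check of loose objects vs start images
A=load('top0')['image'].astype(int)
for nm,(u,v) in dict(beaker=(329,150),tin=(305,247),marker=(352,248),dropper=(235,161)).items():
    for k in('top0','top12'):
        pass
    d=np.abs(load('top12')['image'].astype(int)-A)[v-12:v+12,u-14:u+14].sum(2); print(nm,(d>60).sum(),d.mean().round(1))
A=load('side0')['image'].astype(int)
for nm,(u,v) in dict(beaker=(343,232),tin=(245,269),marker=(280,307),dropper=(270,180)).items():
    d=np.abs(load('side12')['image'].astype(int)-A)[v-8:v+8,u-8:u+8].sum(2); print(nm,(d>60).sum(),d.mean().round(1))
E
```

```text
40.2333
beaker 0 8.5
tin 140 50.5
marker 0 8.0
dropper 0 8.5
beaker 31 26.2
tin 0 7.3
marker 0 12.0
dropper 29 28.4
```

View pics/s12.png

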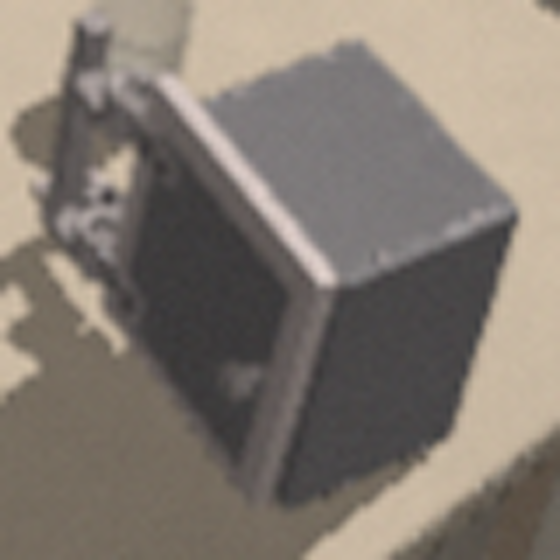

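View pics/t12.png

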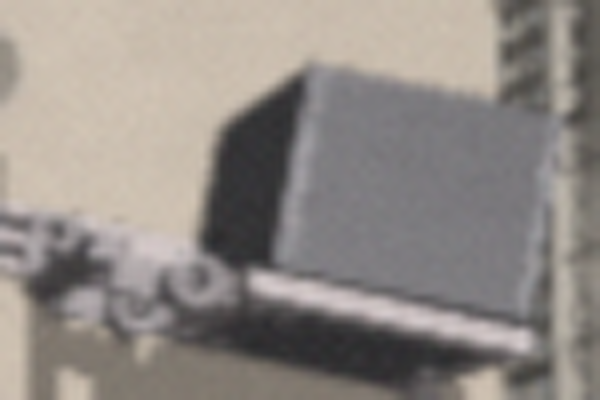

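```bash
python3 - <<'E'
from h import *
manip.hold(1.5); c=snap('side','side13.png')
d=np.abs(c['image'].astype(int)-load('side12')['image'].astype(int))[225:305,325:405].sum(2); print((d>60).sum(),d.mean(),manip.get_time())
if (d>60).sum()<15: print(manip.sign_off())
E
```

```text
0 4.3325 41.8833
the job is handed in; nothing more can be done
None
```

The door is hung on both pins, fully down and swung shut, and I handed the job in at 41.9 s. I lifted it from the rack by its top edge. Then I lowered it until the shoulders stopped it, about 0.5 mm from the computed height. I held it through the first 60° of swing and pushed it shut from outside with closed fingers.

- **First push failed:** after the first push I backed away and the door came open again by about 6–7°. I pushed it more gently until it met the rim with about 4 N, then drew back slowly, and it stayed shut.
- **Last checks of the door:** the pictures show it shut along the case front, at its full-down height, with the arm well clear. A second side view 1.5 s later showed no change.
- **Loose items:**
    - **Top view:** the beaker, marker and dropper bottle matched their starting positions; the arm partly hid the tin.
    - **Side view:** the tin and marker matched. The beaker and dropper patches did differ; I put that down to the hung door and the emptied rack, but did not check it further.
    - **Bottle in the case:** it is hidden behind the shut door, so I could not check it at the end. I felt no unexpected contact.

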